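# Step the inlaid panel under the pointer and start the lock screw

### The arm

A 6-joint arm with a two-finger parallel gripper is mounted at the origin on the work surface. World frame = base frame: x ahead of the robot, y to its left, z up, the work surface at z = 0. Lengths are in m, angles in rad, forces in N, time in s.
With the tool pointing down it reaches from about 0.275 to 0.725 m from the base axis. Payload 15.9 kg.
Tool frame: the origin (TCP) lies midway between the tips of the shut fingers; the grasp point (between the pads) lies 19 mm behind it; z points along the fingers, y is the direction in which the jaws open and shut (so a half turn about z gives the same grasp; the last joint's range is limited). The gripper opens to 85 mm and grips with 20 to 120 N. Pads are 22 mm wide; open, the fingers measure 114 mm over their backs; the gripper's body (76 mm by 85 mm) begins 54 mm behind the grasp point. The pads swing forward as they close: fully open they stand 13 mm farther back than shut.
Start: joints at [-1.161, 0.213, -0.034, 1.323, 0, 1.571], TCP at [0.199, -0.459, 0.211] pointing down, gripper open.
Joint ranges: [-2.98, 2.98], [-0.74, 1.72], [-1.14, 1.35], [-2.1, 2.04], [-1.57, 1.44], [-3.14, 3.14]. Speed limits (rad/s): [1.89, 1.89, 2.39, 2.57, 3.14, 3.14].

### API

Orientations are given as a unit quaternion [x, y, z, w].
In Python, from cell import ctrl gives the robot as it stands. The module is installed in compiled form; this text tells all that it offers.
- The arm moves only by the tool drive_tool, never from a script. Its argument "motion" is a list of rows, each a list of 3 entries, a list of its own where there are three numbers: the shift along the tool's x, y, z normalised to -1 to 1, where 1 is 120 mm, then the turn, a rotation vector about the tool's x, y, z normalised to -1 to 1, where 1 is 120 degrees, then the opening, from 0 (shut) to 1 (fully open). A call has exactly 5 rows; each row is the pose to reach, as a shift and turn from the pose commanded when the call began, along the tool's axes at that moment; what a row does not reach only later rows make up. A row lasts 1/12 s, in which the tool goes at most 41.7 mm and 7.16 degrees, less where a joint would pass 70% of its speed; a pose out of reach is approached as far as the arm can. A call with a number of a shift or a turn outside -1 to 1 is refused whole. A call with a gripper value outside its range is refused whole. The fingers move at their own pace and stop on an object; "squeeze" is the grip in N (left out, the last holds). Time passes only in rows, so rows that repeat a pose let the fingers close, or fill a call up. It gives the time, the measured TCP pose, the force and the opening at its end, in the units of the state.
- ctrl.sense(): the state, without advancing time (a new reading comes with each control period).
- ctrl.read_camera(name): name is "side" or "top"; returns a dict with "frame" (480x640x3 uint8, red, green, blue), "fovy" (degrees; the focal length in pixels is half the picture's height over the tangent of half this angle, whatever the lens; pixels are square), "cx", "cy" (the principal point, pixels), "k1" (the pictures are not rectified: a ray, as slopes to the right and down, at radius r is drawn at 1 + k1 r^2 times it, then the intrinsics apply), "R" (3x3) and "t" (3): a world point X has camera coordinates R X + t. Camera axes: x right, y down, z forward; pixel columns grow to the right and rows downward; lengths in m; the calibration is good to about 2 mm. A picture is of the moment at which its call begins. There is no depth.
- ctrl.finish_job(): hands the job in, once; it reports no verdict.
Trained networks look in the newest picture that a camera, given by its name, has taken for a name from the list of things; names that differ only in an ending like _2 or _b are one class to them, and where a whole thing is asked for, a point or a joint stands for the part that bears it (a point fixed in the world has none). Each returns a list of dicts, best first, with "p" (0 to 1); they miss things now and then, are a little off and sometimes report something else, mostly with a low value. They report only what shows in the picture. A call takes as long as a camera call.
- ctrl.regions_of(camera, label): "pixels" (480x640 bool, what is visible of it) and "bbox" ([left, top, right, bottom] as shares, 0 to 1, of the picture: columns of its width, rows of its height, round what is visible of it).
- ctrl.tip_of(camera, label): "at" ([column, row] as shares, 0 to 1, of the picture: columns of its width, rows of its height: a listed point, or the origin of a listed thing).
The state is a dict: "time_s": time; "joint_positions": joint angles; "joint_vel": joint speeds; "tau": joint torques, N m; "tcp_pos": TCP position; "tcp_rot": TCP orientation; "force": force on the tool from outside, world axes, zero at the start; "ft_torque": the same for the moment, N m; "grip_width": finger opening in m.
Only numpy, scipy, OpenCV 4.12 (cv2) and the standard library are available. Lean on these libraries where they do the work, as an engineer would, in place of code of your own. Each camera call takes 0.05 s, during which the arm holds its last target.

### The job

Slide the panel carrier by its black post so that the red dot stops right under the pointer for about a second, then move on so that the blue square stops there, and leave it there. Then start the green lock screw by its wooden crank knob: turn it backward (counter-clockwise) until the spindle drops into its thread, stop there, and turn it forward (clockwise) one full turn. Do not tighten it further: finish still gripping the crank knob, holding the screw started, and leave the loose things on the bench alone.

Things in the scene. Friction and masses are not known exactly. Their poses are not given: they have to be found in the camera images.
- pointer_tip (a point): lower end of the vertical brass needle of the fixed steel pointer, about 4 mm above the panel. The pointer's bar (6 mm wide, top 91 mm above the bench) runs from here 95 mm to the bed's far side, to a post 14 mm thick
- mark_red (a point): centre of the red round dot, 12 mm across, on top of the light wooden panel on the carrier
- mark_blue (a point): centre of the blue square, 12 mm wide, on top of the same panel
- carrier_post (a point): middle of the black upright grip post near the robot's edge of the carrier: a cylinder 24 mm in diameter whose gripping length reaches 24 mm above and below this point (top 110 mm above the bench); panel top 62 mm, carrier edge 54 mm above the bench. Site axes: x and y are the directions of the two slides. The carrier (160 x 150 mm) only slides, it cannot turn; each slide resists with about 2 N and stays where it is left
- saddle (a joint): left-right slide of the carrier, m, -0.05 to 0.05, grows to the bed's left (point carrier_post's y)
- carrier (a joint): fore-aft slide of the carrier, m, -0.05 to 0.05, grows away from the robot (point carrier_post's x)
- wheel_centre (a point): centre of the green crank wheel of the lock screw, on its upright turning axis, at the height of the rim (116 mm above the bench). The wheel is 142 mm across with a rim 12 mm thick; it turns level and does not rise or sink
- knob_centre (a point): middle of the upright light wooden crank knob: a cylinder 24 mm in diameter, 50 mm tall, standing on the rim 65 mm from the wheel's axis, its middle 151 mm and its top 176 mm above the bench. It spins freely on its pin, so a gripper may hold it and carry it round the circle without turning itself
- crank_knob: the same crank knob; origin at the centre of its underside
- spindle_top (a point): top centre of the red-capped steel spindle (29 mm in diameter) that turns with the wheel and slides freely up and down through its hub; its weight presses it down on the thread. At the most 24 mm above the hub's top, which is at 124 mm above the bench; lower than the knob's top
- wheel (a joint): turn of the crank wheel, rad, grows forward (clockwise seen from above). 0 is where the thread begins; at the start it stands 0.8 to 2.6 forward of that, resting on top of the thread. About 0.06 N m of friction
- spindle (a joint): how far the spindle has sunk, m; the thread's pitch is 10 mm, right-handed. Turned backward from the start it rises slowly to 0; at the beginning of the thread (wheel about 0.05 to -0.2) it drops at once by 10 mm, to about 0.010; turned forward one turn from there it sinks to about 0.020. Turned forward without the drop it sinks too, but one pitch higher. It ends at 0.026
- bed_cube: bystander: inlaid wooden cube, 26 mm, loose on the wooden bed (300 x 480 x 18 mm) between carrier and lock screw; origin at the centre of its underside
- puzzle_box: bystander: inlaid wooden box 120 x 85 x 60 mm; origin at the centre of its underside
- small_box: bystander: dark wooden box 70 x 50 x 40 mm; origin at the centre of its underside
- glue_jar: bystander: white jar with a yellow cap, 64 mm across, 85 mm tall; origin at the centre of its underside
- glue_brush: bystander: brush lying on the bench; origin on its underside
- coaster: bystander: eight-sided inlaid wooden coaster, 110 mm across, 12 mm thick; origin at the centre of its underside
- wood_plane: bystander: small wooden hand plane, 180 x 55 mm, up to about 85 mm tall; origin at the centre of its underside

How it is judged:
On the way, in this order (a step that is already met when the one before it is completed fails the run):
1. the red dot stands still under the pointer (within 5 mm) (horizontal distance between mark_red and pointer_tip below 0.005 m and velocity of joint saddle between -0.006 and 0.006 m/s and velocity of joint carrier between -0.006 and 0.006 m/s), for 0.4 s.
2. the blue square stands still under the pointer (within 5 mm), the carrier let go (horizontal distance between mark_blue and pointer_tip below 0.005 m and velocity of joint saddle between -0.006 and 0.006 m/s and velocity of joint carrier between -0.006 and 0.006 m/s and contact force between the fingers and carrier below 0.1 N), for 0.2 s.
3. the screw has been turned backward to the beginning of the thread and the spindle has dropped (value of joint wheel below 0.2 rad and value of joint spindle above 0.007 m), for 0.1 s.
At the end, for the whole second after the job is handed in: The blue square is still under the pointer (within 7 mm) and the carrier at rest; the wheel stands still between 5.0 and 7.2 rad past the beginning of the thread, one turn after the drop, with the spindle sunk 16.5 to 22.5 mm; the fingers still grip the crank knob (more than 1 N) (horizontal distance between mark_blue and pointer_tip below 0.007 m and velocity of joint saddle between -0.006 and 0.006 m/s and velocity of joint carrier between -0.006 and 0.006 m/s and value of joint wheel between 5 and 7.2 rad and value of joint spindle between 0.0165 and 0.0225 m and velocity of joint wheel between -0.15 and 0.15 rad/s and contact force between the fingers and crank_knob above 1 N); the arm keeps its last pose, push and grip.
It fails at once if the screw is turned backward more than 1 rad past the drop (value of joint wheel below -1.1 rad).
It fails at once if the screw is tightened beyond the one turn, by more than a third of a turn (value of joint wheel above 8.4 rad).
It fails at once if a loose thing on the bench is moved by more than 20 mm (distance of any of bed_cube, puzzle_box, small_box, glue_jar, glue_brush, coaster, wood_plane from where it was at the start of the episode above 0.02 m).
It also fails if it takes over 64 s, if anything falls off the work surface, if the arm or the gripper's body presses on something with over 40 N, if the wrist force passes 120 N, or if a joint passes its speed limit or range.

## Working session

There is one attempt and no reset: what is moved stays moved. The work goes in short steps, Python scripts to look and compute and a tool call to move; the robot and the scene stay as the last step left them, time stands still between calls to the robot, and variables do not carry over. Pictures are saved under pics/ and viewed, and the job is handed in when it is done.

Besides the shell and the picture viewer there is one more tool, called as name(argument=value, ...), one argument or row to a line, values as JSON. drive_tool: Moves the arm, as the interface text tells. Scaled input: -1 to 1 covers 120 mm each way for a shift and 120 degrees each way for a turn. Its arguments: {"type":"object","properties":{"motion":{"type":"array"},"squeeze":{"type":"number"}},"required":["motion"]}

```bash
mkdir -p pics; cat > h.py <<'E'
from cell import ctrl
import numpy as np, cv2
from scipy.spatial.transform import Rotation as Ro
def ray(c,px):
    f=240/np.tan(np.radians(c['fovy'])/2)
    d=np.array([(px[0]-c['cx'])/f,(px[1]-c['cy'])/f])
    u=d.copy()
    for _ in range(30): u=d/(1+c['k1']*(u@u))
    R=np.array(c['R']);t=np.array(c['t'])
    return -R.T@t, R.T@np.array([u[0],u[1],1])
def atz(c,px,z):
    o,d=ray(c,px); return o+d*(z-o[2])/d[2]
def tri(c1,p1,c2,p2):
    o1,d1=ray(c1,p1);o2,d2=ray(c2,p2)
    A=np.stack([d1,-d2],1);s=np.linalg.lstsq(A,o2-o1,rcond=None)[0]
    a=o1+d1*s[0];b=o2+d2*s[1]
    return (a+b)/2,np.linalg.norm(a-b)
def proj(c,X):
    f=240/np.tan(np.radians(c['fovy'])/2)
    q=np.array(c['R'])@X+np.array(c['t']);u=q[:2]/q[2];u=u*(1+c['k1']*(u@u))
    return u*f+[c['cx'],c['cy']]
def save(c,n): cv2.imwrite('pics/'+n+'.png',cv2.cvtColor(c['frame'],cv2.COLOR_RGB2BGR))
def tip(cam,l):
    r=ctrl.tip_of(cam,l)
    return [(np.round(np.array(x['at'])*[640,480],1),round(x['p'],2)) for x in r[:2]]
E
python3 - <<'E'
from h import *
s=ctrl.sense();print(s['time_s'],s['tcp_pos'],s['tcp_rot'],s['force'],s['grip_width'])
C={n:ctrl.read_camera(n) for n in('side','top')}
for n in C: save(C[n],n+'0'); print(n,C[n]['fovy'],C[n]['k1'],-np.array(C[n]['R']).T@C[n]['t'])
Z=dict(pointer_tip=.066,mark_red=.062,mark_blue=.062,carrier_post=.086,wheel_centre=.116,knob_centre=.151,spindle_top=.145,bed_cube=.018)
for l in Z:
    a=tip('top',l);b=tip('side',l)
    print(l,a,b)
    if a: print('  top@z',atz(C['top'],a[0][0],Z[l]).round(4))
    if b: print('  side@z',atz(C['side'],b[0][0],Z[l]).round(4))
    if a and b: print('  tri',tri(C['top'],a[0][0],C['side'],b[0][0]))
E
```

```text
0.0 [ 0.19908261 -0.45826039  0.21061541] [ 9.79078972e-01  2.03479875e-01 -1.13969450e-04 -5.42614007e-04] [ 0.51260627 -0.13523736  0.0300584 ] 0.08528729811131529
side 51.33086097857719 -0.08095816460492163 [0.32327619 0.84547664 0.7390777 ]
top 57.69926565186619 -0.009736663310154972 [ 0.30340064 -0.02921235  1.07137938]
pointer_tip [(array([150.8, 177.9]), 0.31), (array([256.2, 207.2]), 0.16)] [(array([239.5, 308.4]), 0.87), (array([277.3, 222.4]), 0.23)]
  top@z [0.6497 0.3958 0.066 ]
  side@z [0.5951 0.1497 0.066 ]
  tri (array([0.55848105, 0.3176846 , 0.23768179]), np.float64(0.060739097984280545))
mark_red [(array([235.8, 194.1]), 0.85)] [(array([223.1, 323.5]), 0.86), (array([292.7, 189.2]), 0.36)]
  top@z [0.6143 0.1867 0.062 ]
  side@z [0.6146 0.1932 0.062 ]
  tri (array([0.61645753, 0.18800035, 0.05647917]), np.float64(0.0009239631117610573))
mark_blue [(array([253.3, 209.5]), 0.56), (array([384.7, 201.8]), 0.46)] [(array([251.2, 305.8]), 0.84), (array([212.7, 275.9]), 0.68)]
  top@z [0.5768 0.1424 0.062 ]
  side@z [0.5761 0.1333 0.062 ]
  tri (array([0.5740557 , 0.14102
[... 448 characters left out ...]
y([280.4, 196.3]), 0.68), (array([221. , 319.7]), 0.6)]
  top@z [ 0.5799 -0.1677  0.151 ]
  side@z [ 0.5856 -0.1571  0.151 ]
  tri (array([ 0.58551389, -0.16870461,  0.1434932 ]), np.float64(0.006424236195165378))
spindle_top [(array([358. , 204.1]), 0.53)] [(array([283.6, 212. ]), 0.67), (array([282.1, 312.5]), 0.46)]
  top@z [ 0.5716 -0.1018  0.145 ]
  side@z [ 0.5638 -0.0987  0.145 ]
  tri (array([ 0.56819352, -0.10212315,  0.14369338]), np.float64(0.007263478819214191))
bed_cube [(array([312.8, 167. ]), 0.54)] [(array([213.3, 276.2]), 0.68)]
  top@z [0.7037 0.0039 0.018 ]
  side@z [0.7068 0.0083 0.018 ]
  tri (array([0.70695786, 0.00424275, 0.01410015]), np.float64(0.003370719887400183))
```

View pics/top0.png

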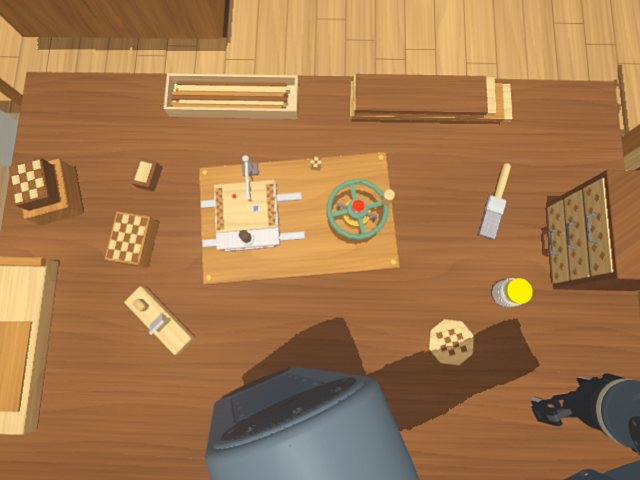

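View pics/side0.png

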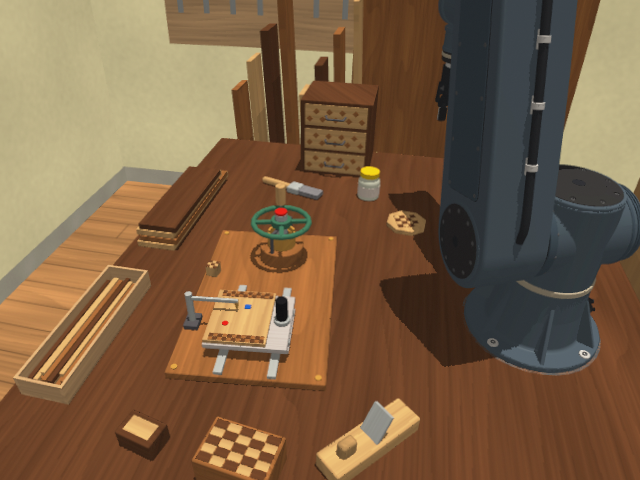

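```bash
python3 - <<'E'
import cv2
a=cv2.imread('pics/top0.png')[130:280,190:430];cv2.imwrite('pics/top0c.png',cv2.resize(a,None,fx=3.3,fy=3.3,interpolation=cv2.INTER_CUBIC))
a=cv2.imread('pics/side0.png')[150:380,150:400];cv2.imwrite('pics/side0c.png',cv2.resize(a,None,fx=2.6,fy=2.6,interpolation=cv2.INTER_CUBIC))
E
```

```text
(no output)
```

View pics/top0c.png

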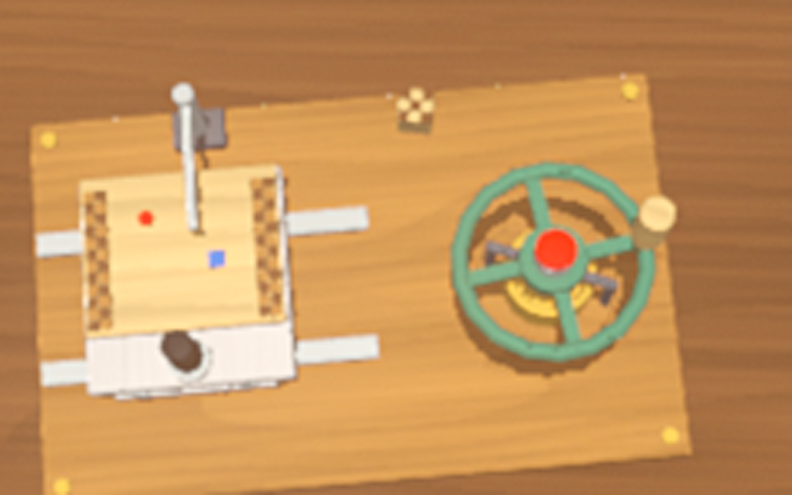

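View pics/side0c.png

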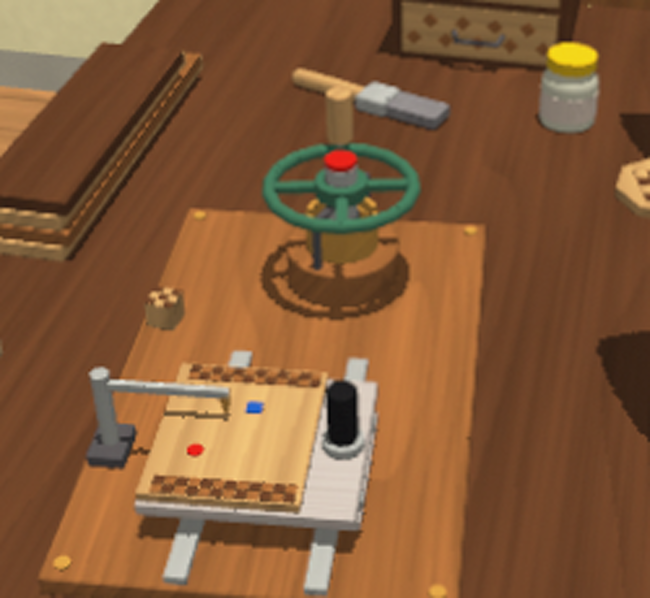

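```bash
python3 - <<'E'
import cv2
t=cv2.imread('pics/top0.png');s=cv2.imread('pics/side0.png')
def z(a,x,y,w,h,k,n): cv2.imwrite('pics/'+n+'.png',cv2.resize(a[y:y+h,x:x+w],None,fx=k,fy=k,interpolation=cv2.INTER_CUBIC))
z(t,205,175,90,75,8,'tz');z(s,180,280,125,75,6,'sz')
z(t,320,170,85,75,8,'tw');z(s,240,175,80,75,8,'sw')
E
```

```text
(no output)
```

View pics/tz.png

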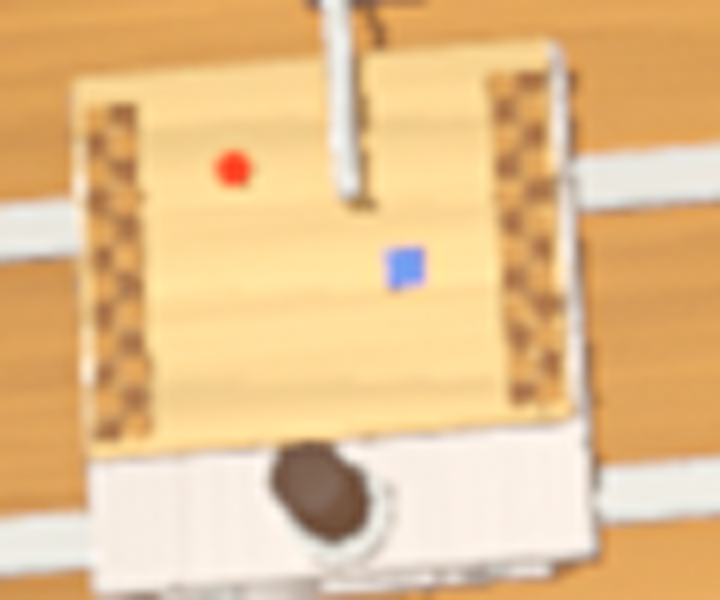

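View pics/sz.png

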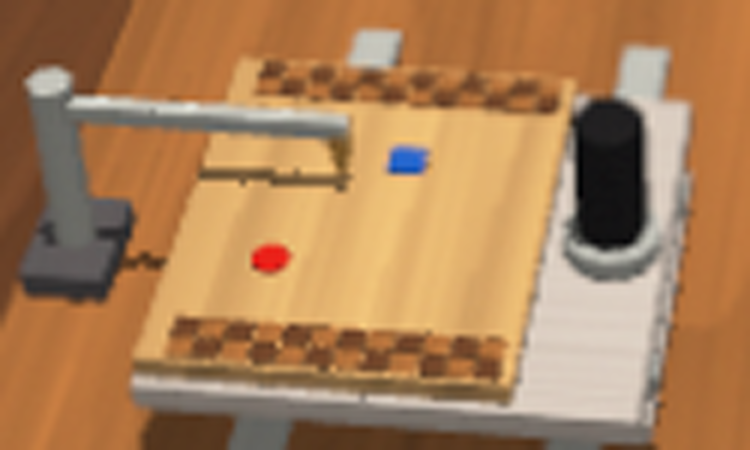

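View pics/tw.png

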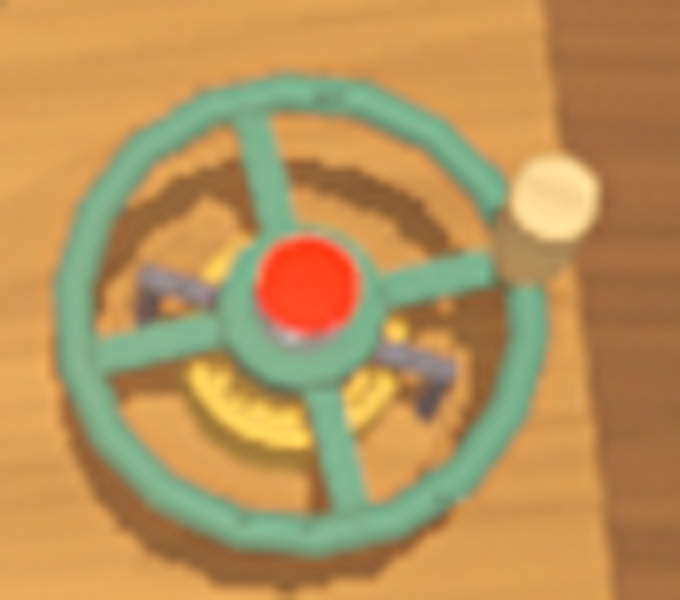

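View pics/sw.png

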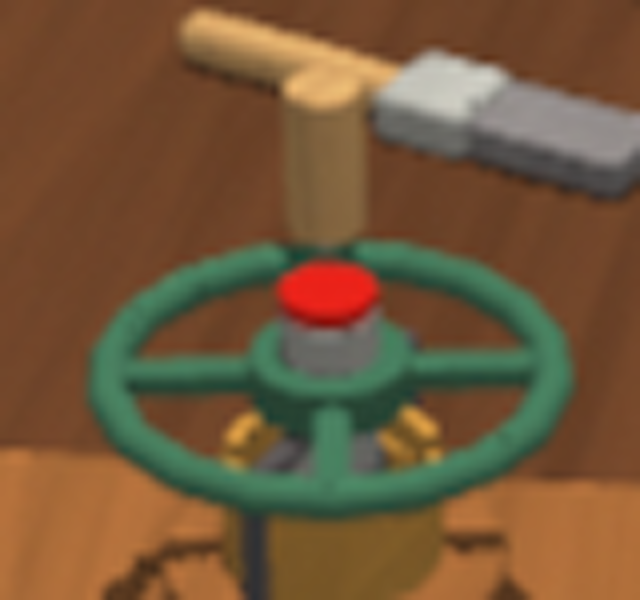

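```bash
python3 - <<'E'
from h import *
T=ctrl.read_camera('top');S=ctrl.read_camera('side')
t=lambda x,y:(205+x/8-.4,175+y/8-.4)
s=lambda x,y:(180+x/6-.4,280+y/6-.4)
tw=lambda x,y:(320+x/8-.4,170+y/8-.4)
sw=lambda x,y:(240+x/8-.4,175+y/8-.4)
print('red',atz(T,t(233,169),.062),atz(S,s(271,258),.062),tri(T,t(233,169),S,s(271,258)))
print('blue',atz(T,t(406,268),.062),atz(S,s(408,160),.062),tri(T,t(406,268),S,s(408,160)))
print('tip',atz(S,s(342,176),.066),'bar end T',atz(T,t(348,195),.091),'S',atz(S,s(346,122),.091))
print('bar far end T',atz(T,t(333,10),.091))
print('post top T',atz(T,t(307,480),.110),'S',atz(S,s(610,118),.110),'base T',atz(T,t(335,512),.064))
c=[atz(T,t(*p),.062) for p in((75,82),(552,40),(573,422),(90,460))]
print('panel',np.array(c).round(4)); 
for a,b in((0,1),(3,2),(0,3),(1,2)):
  d=c[b]-c[a];print(np.degrees(np.arctan2(d[1],d[0])))
print('wheel T',atz(T,tw(302,312),.122),'S',atz(S,sw(331,375),.116))
print('cap T',atz(T,tw(307,285),.146),'S',atz(S,sw(328,290),.146),tri(T,tw(307,285),S,sw(328,290)))
print('knobtop T',atz(T,tw(555,197),.176),'S',atz(S,sw(324,85),.176),tri(T,tw(555,197),S,sw(324,85)))
E
```

```text
red [0.61009273 0.1915265  0.062     ] [0.61224947 0.19019686 0.062     ] (array([0.61075396, 0.19144578, 0.06309221]), np.float64(0.0019100052543988548))
blue [0.58034514 0.13761907 0.062     ] [0.58276893 0.13617703 0.062     ] (array([0.58117109, 0.13757795, 0.06312343]), np.float64(0.0021958528835399243))
tip [0.60025328 0.15241313 0.066     ] bar end T [0.59408995 0.15095871 0.091     ] S [0.59666891 0.15321152 0.091     ]
bar far end T [0.65072279 0.15847805 0.091     ]
post top T [0.50467813 0.1545716  0.11      ] S [0.5077573  0.15441557 0.11      ] base T [0.50483583 0.15452679 0.064     ]
panel [[0.6365 0.2413 0.062 ]
 [0.6528 0.0969 0.062 ]
 [0.5341 0.0855 0.062 ]
 [0.5193 0.2288 0.062 ]]
-83.55992361068124
-84.11480298107948
-173.90735005353608
-174.51320613992368
wheel T [ 0.5677241  -0.10225732  0.122     ] S [ 0.57153822 -0.10257607  0.116     ]
cap T [ 0.5687357 -0.1017192  0.146    ] S [ 0.57125671 -0.10061496  0.146     ] (array([ 0.57031326, -0.10171668,  0.14503749]), np.float64(0.002511069415248578))
knobtop T [ 0.58588877 -0.16525821  0.176     ] S [ 0.58790412 -0.1656272   0.176     ] (array([ 0.58687313, -0.16521387,  0.17600602]), np.float64(0.0018888701227755503))
```

drive_tool(
  motion=[
    [[0.2,-0.17,0],[0,0,-0.055],0.6],
    [[0.4,-0.34,0],[0,0,-0.11],0.6],
    [[0.6,-0.51,0],[0,0,-0.165],0.6],
    [[0.8,-0.68,0],[0,0,-0.22],0.6],
    [[1,-0.85,0],[0,0,-0.277],0.6],
  ],
  squeeze=40,
)

```text
time_s: 1.42
tcp_pos: [0.2689, -0.3159, 0.2111]
tcp_rot: [0.879, 0.477, 0.0, 0.0]
force: [0.8, -0.1, -0.6]
grip_width: 0.0515
```

drive_tool(
  motion=[
    [[0.2,-0.03,0],[0,0,-0.055],0.6],
    [[0.4,-0.06,0],[0,0,-0.11],0.6],
    [[0.6,-0.09,0],[0,0,-0.165],0.6],
    [[0.8,-0.12,0],[0,0,-0.22],0.6],
    [[1,-0.15,0],[0,0,-0.277],0.6],
  ],
)

```text
time_s: 1.83
tcp_pos: [0.3197, -0.2059, 0.2113]
tcp_rot: [0.705, 0.709, 0.0, 0.0]
force: [0.5, -1.1, 0.2]
grip_width: 0.0512
```

```bash
python3 - <<'E'
from h import *
s=ctrl.sense();print(s['time_s'],s['tcp_pos'],Ro.from_quat(s['tcp_rot']).as_matrix().round(3))
E
```

```text
1.8333 [ 0.31974628 -0.20593645  0.21125797] [[-0.005  1.     0.   ]
 [ 1.     0.005 -0.   ]
 [-0.     0.    -1.   ]]
```

drive_tool(
  motion=[
    [[0.2,0.1,0],[0,0,0],0.6],
    [[0.4,0.2,0],[0,0,0],0.6],
    [[0.6,0.3,0],[0,0,0],0.6],
    [[0.8,0.4,0],[0,0,0],0.6],
    [[1,0.5,0],[0,0,0],0.6],
  ],
)

```text
time_s: 2.25
tcp_pos: [0.3799, -0.0858, 0.2113]
tcp_rot: [0.707, 0.707, 0.0, 0.0]
force: [0.5, -0.2, -0.1]
grip_width: 0.0512
```

drive_tool(
  motion=[
    [[0.2,0.1,0],[0,0,0],0.6],
    [[0.4,0.2,0],[0,0,0],0.6],
    [[0.6,0.3,0],[0,0,0],0.6],
    [[0.8,0.4,0],[0,0,0],0.6],
    [[1,0.5,0],[0,0,0],0.6],
  ],
)

```text
time_s: 2.67
tcp_pos: [0.44, 0.0343, 0.2112]
tcp_rot: [0.707, 0.707, 0.0, 0.0]
force: [0.6, -0.5, -0.1]
grip_width: 0.0512
```

drive_tool(
  motion=[
    [[0.2,0.1,0],[0,0,0],0.6],
    [[0.4,0.2,0],[0,0,0],0.6],
    [[0.7,0.35,0],[0,0,0],0.6],
    [[0.9,0.47,0],[0,0,0],0.6],
    [[1,0.55,0],[0,0,0],0.6],
  ],
)

```text
time_s: 3.08
tcp_pos: [0.5065, 0.1557, 0.2108]
tcp_rot: [0.707, 0.708, 0.0, -0.0]
force: [0.6, 0.9, 0.8]
grip_width: 0.0514
```

```bash
python3 - <<'E'
from h import *
s=ctrl.sense();print(s['time_s'],s['tcp_pos'],Ro.from_quat(s['tcp_rot']).as_matrix().round(3))
c=ctrl.read_camera('side');save(c,'s1');
a=c['frame'][200:400,150:400][:,:,::-1];cv2.imwrite('pics/s1c.png',cv2.resize(a,None,fx=3,fy=3))
E
```

```text
3.0833 [0.50653496 0.15572796 0.21075214] [[-0.001  1.    -0.   ]
 [ 1.     0.001  0.   ]
 [ 0.    -0.    -1.   ]]
```

View pics/s1c.png

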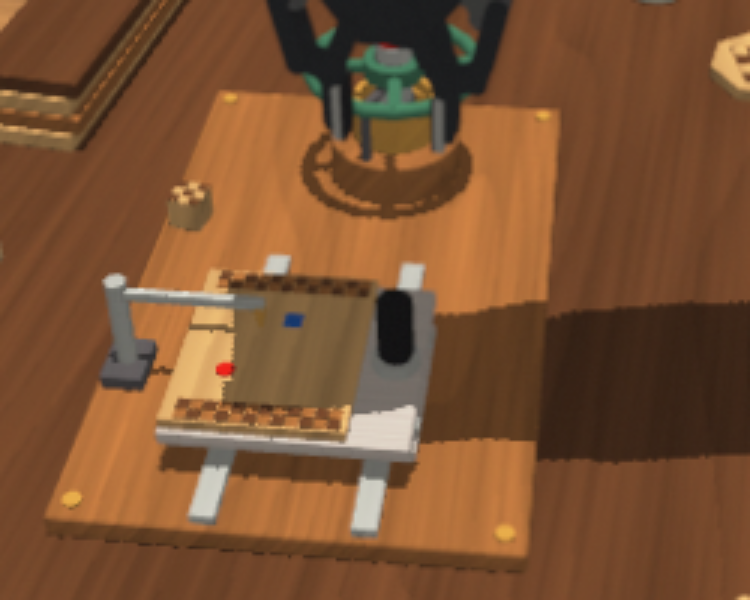

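drive_tool(
  motion=[
    [[0,0,0.2],[0,0,0],0.6],
    [[0,0,0.4],[0,0,0],0.6],
    [[0,0,0.6],[0,0,0],0.6],
    [[0,0,0.7],[0,0,0],0.6],
    [[0,0,0.8],[0,0,0],0.6],
  ],
)

```text
time_s: 3.55
tcp_pos: [0.5051, 0.1526, 0.1138]
tcp_rot: [0.707, 0.707, -0.001, -0.0]
force: [0.1, 0.4, 0.2]
grip_width: 0.0509
```

drive_tool(
  motion=[
    [[0,0,0.1],[0,0,0],0.6],
    [[0,0,0.2],[0,0,0],0.6],
    [[0,0,0.3],[0,0,0],0.6],
    [[0,0,0.35],[0,0,0],0.6],
    [[0,0,0.35],[0,0,0],0.6],
  ],
)

```text
time_s: 3.97
tcp_pos: [0.5049, 0.1525, 0.072]
tcp_rot: [0.707, 0.707, -0.001, -0.0]
force: [-0.0, 0.8, -0.6]
grip_width: 0.0511
```

drive_tool(
  motion=[
    [[0,0,0],[0,0,0],0.45],
    [[0,0,0],[0,0,0],0.35],
    [[0,0,0],[0,0,0],0.25],
    [[0,0,0],[0,0,0],0.0],
    [[0,0,0],[0,0,0],0.0],
  ],
  squeeze=40,
)

```text
time_s: 4.38
tcp_pos: [0.5064, 0.153, 0.0741]
tcp_rot: [0.707, 0.707, 0.001, 0.0]
force: [-0.3, -0.2, 5.1]
grip_width: 0.0225
```

drive_tool(
  motion=[
    [[0,0,0],[0,0,0],0],
    [[0,0,0],[0,0,0],0],
    [[0,0,0],[0,0,0],0],
    [[0,0,0],[0,0,0],0.0],
    [[0,0,0],[0,0,0],0.0],
  ],
)

```text
time_s: 4.8
tcp_pos: [0.5064, 0.153, 0.0741]
tcp_rot: [0.707, 0.707, 0.001, 0.0]
force: [0.0, -0.9, 7.0]
grip_width: 0.0225
```

```bash
cat > meas.py <<'E'
from h import *
import sys
s=ctrl.sense();print(s['time_s'],s['tcp_pos'],s['force'])
n=sys.argv[1]
C={k:ctrl.read_camera(k) for k in('side','top')}
save(C['side'],n+'s');save(C['top'],n+'t')
def mk(c,kind,cam):
    f=c['frame'].astype(int);r,g,b=f[...,0],f[...,1],f[...,2]
    m=((r>110)&(g<r*.45)&(b<r*.45)) if kind=='red' else ((b>r*1.25)&(b>g*1.1)&(b>70))
    k,l,st,ce=cv2.connectedComponentsWithStats(m.astype(np.uint8))
    out=[]
    for i in range(1,k):
        if st[i,4]<6: continue
        w=atz(c,ce[i],.062)
        if .45<w[0]<.72 and .03<w[1]<.30: out.append((w.round(4)[:2],st[i,4],ce[i].round(1)))
    return out
for k in C:
    for kind in('red','blue'): print(k,kind,mk(C[k],kind,k))
print('tip',tip('side','pointer_tip'),[atz(C['side'],x[0],.066).round(4) for x in tip('side','pointer_tip')])
a=C['side']['frame'][280:355,180:305][:,:,::-1];cv2.imwrite('pics/'+n+'sc.png',cv2.resize(a,None,fx=6,fy=6,interpolation=cv2.INTER_CUBIC))
a=C['top']['frame'][175:250,205:295][:,:,::-1];cv2.imwrite('pics/'+n+'tc.png',cv2.resize(a,None,fx=7,fy=7,interpolation=cv2.INTER_CUBIC))
E
python3 meas.py m1
```

```text
4.8 [0.50640278 0.15297146 0.07409396] [ 0.01317638 -0.94978804  6.95554336]
side red [(array([0.6111, 0.1899]), np.int32(21), array([225.4, 322.6]))]
side blue [(array([0.5813, 0.1363]), np.int32(22), array([248.3, 306.4]))]
top red []
top blue [(array([0.5794, 0.1372]), np.int32(16), array([255.5, 208.5]))]
tip [(array([236., 311.]), 0.8)] [array([0.5996, 0.1584, 0.066 ])]
```

View pics/m1sc.png

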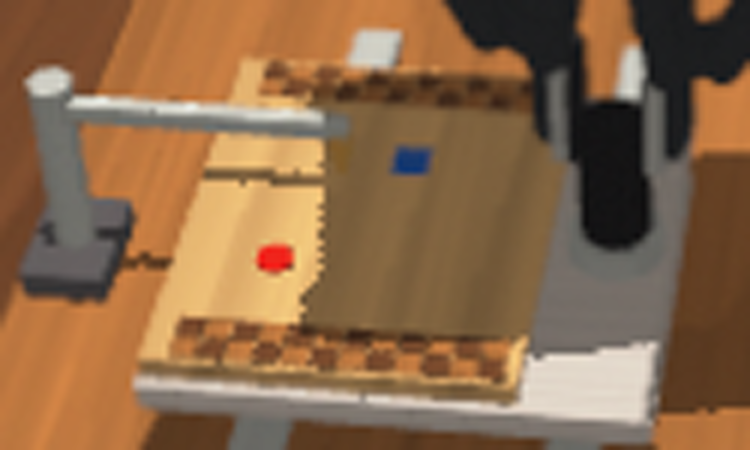

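View pics/m1tc.png

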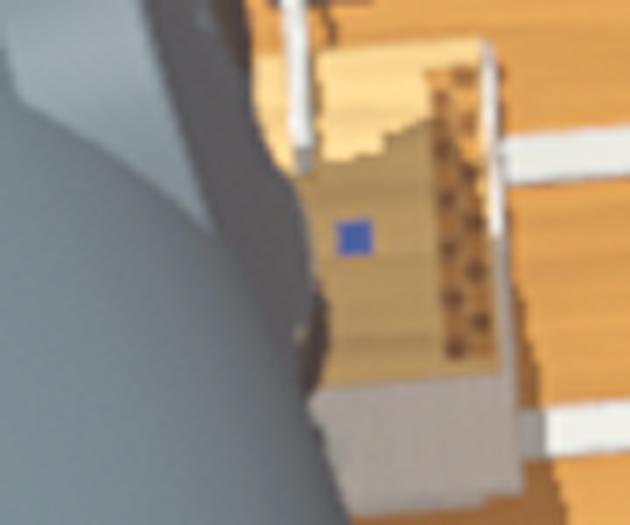

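drive_tool(
  motion=[
    [[-0.06,-0.02,-0.015],[0,0,0],0],
    [[-0.13,-0.04,-0.015],[0,0,0],0],
    [[-0.2,-0.06,-0.015],[0,0,0],0],
    [[-0.27,-0.08,-0.015],[0,0,0],0.0],
    [[-0.32,-0.092,-0.015],[0,0,0],0.0],
  ],
)

```text
time_s: 5.42
tcp_pos: [0.4938, 0.1134, 0.0745]
tcp_rot: [0.707, 0.707, -0.001, -0.0]
force: [1.4, 3.2, -21.0]
grip_width: 0.022
```

drive_tool(
  motion=[
    [[0,0,0],[0,0,0],0],
    [[0,0,0],[0,0,0],0],
    [[0,0,0],[0,0,0],0],
    [[0,0,0],[0,0,0],0.0],
    [[0,0,0],[0,0,0],0.0],
  ],
)

```text
time_s: 5.83
tcp_pos: [0.4941, 0.1145, 0.0745]
tcp_rot: [0.707, 0.707, -0.001, -0.0]
force: [-1.9, -2.8, -24.0]
grip_width: 0.022
```

```bash
python3 meas.py m2
```

```text
5.8333 [0.49414874 0.11447078 0.07449179] [ -1.93277105  -2.84805455 -23.96957087]
side red [(array([0.5988, 0.1515]), np.int32(21), array([237.6, 310.2]))]
side blue [(array([0.5699, 0.0974]), np.int32(18), array([259.1, 294.7]))]
top red []
top blue [(array([0.5672, 0.0985]), np.int32(16), array([271.4, 213.8]))]
tip [(array([238.2, 307.9]), 0.72)] [array([0.5981, 0.1489, 0.066 ])]
```

View pics/m2sc.png

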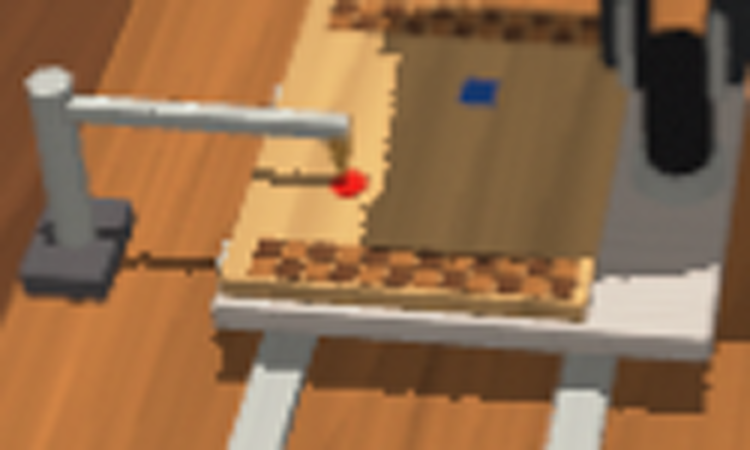

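View pics/m2tc.png

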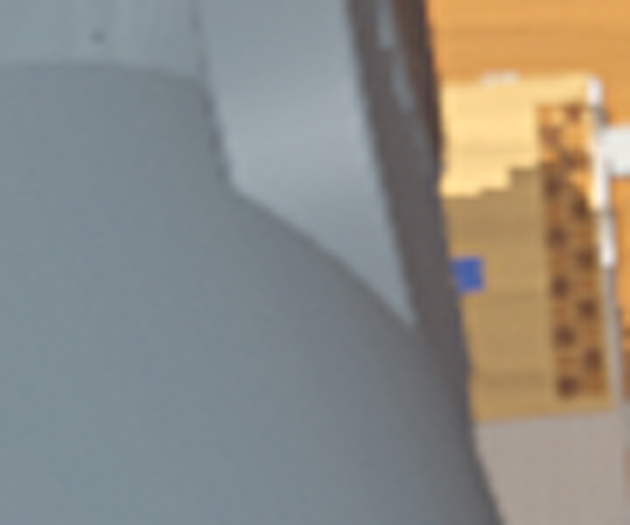

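```bash
python3 - <<'E'
from h import *
C=ctrl.read_camera('side')
for p in ([.5988,.1515],[.5988,.1535],[.6008,.1515]):
    print([proj(C,np.array(p+[z])).round(2) for z in(.062,.066,.088)])
for n in('m1s','m2s','side0'):
    a=cv2.imread(f'pics/{n}.png')[296:318,225:250];
    if n!='m1s': cv2.imwrite(f'pics/z{n}.png',cv2.resize(a,None,fx=26,fy=26,interpolation=cv2.INTER_NEAREST))
E
```

```text
[array([237.59, 310.23]), array([237.44, 308.73]), array([236.61, 300.37])]
[array([237.28, 310.9 ]), array([237.13, 309.4 ]), array([236.29, 301.04])]
[array([236.63, 310.08]), array([236.48, 308.59]), array([235.63, 300.23])]
```

View pics/zm2s.png

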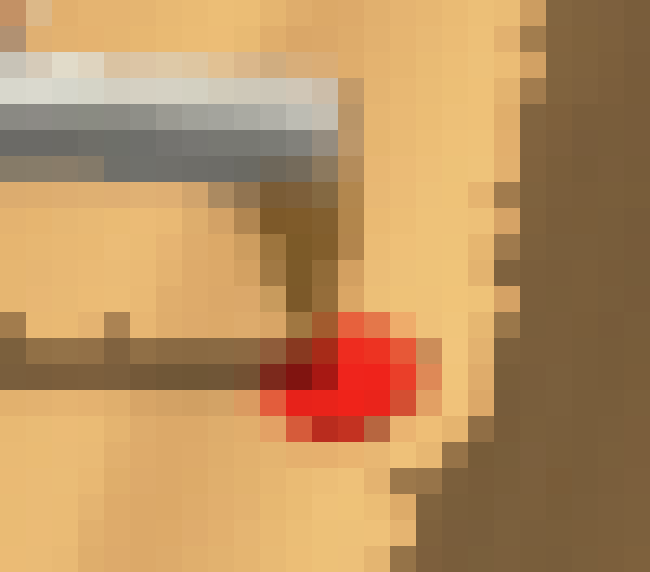

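View pics/zside0.png

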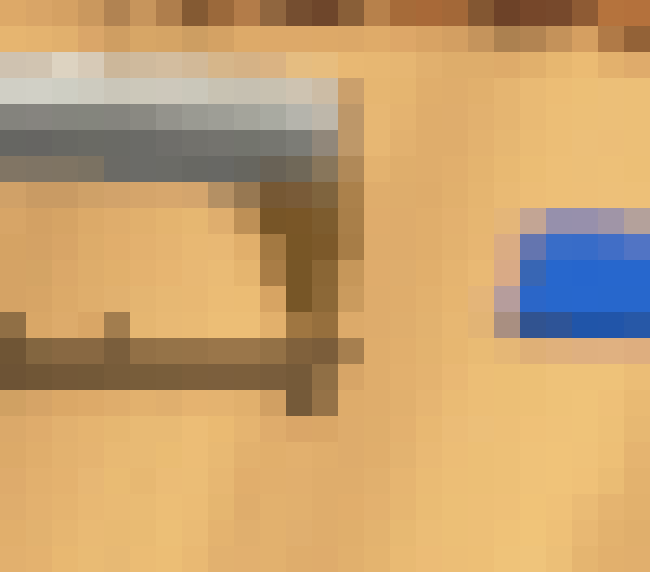

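drive_tool(
  motion=[
    [[0,0.007,0.006],[0,0,0],0],
    [[0,0.014,0.012],[0,0,0],0],
    [[0,0.014,0.012],[0,0,0],0],
    [[0,0.014,0.012],[0,0,0],0.0],
    [[0,0.014,0.012],[0,0,0],0.0],
  ],
)

```text
time_s: 6.5
tcp_pos: [0.4974, 0.1148, 0.0742]
tcp_rot: [0.707, 0.707, 0.001, 0.001]
force: [2.7, 0.7, -6.1]
grip_width: 0.0221
```

drive_tool(
  motion=[
    [[0,0,0],[0,0,0],0],
    [[0,0,0],[0,0,0],0],
    [[0,0,0],[0,0,0],0],
    [[0,0,0],[0,0,0],0.0],
    [[0,0,0],[0,0,0],0.0],
  ],
)

```text
time_s: 6.92
tcp_pos: [0.497, 0.1147, 0.0741]
tcp_rot: [0.707, 0.707, 0.001, 0.0]
force: [1.4, 1.9, 5.6]
grip_width: 0.0219
```

drive_tool(
  motion=[
    [[0,0,0],[0,0,0],0],
    [[0,0,0],[0,0,0],0],
    [[0,0,0],[0,0,0],0],
    [[0,0,0],[0,0,0],0.0],
    [[0,0,0],[0,0,0],0.0],
  ],
)

```text
time_s: 7.33
tcp_pos: [0.497, 0.1147, 0.0741]
tcp_rot: [0.707, 0.707, 0.001, 0.0]
force: [1.9, 2.8, 5.3]
grip_width: 0.0219
```

```bash
python3 meas.py m3;python3 - <<'E'
from h import *
a=cv2.imread(f'pics/m3s.png')[296:318,225:250];cv2.imwrite(f'pics/zm3s.png',cv2.resize(a,None,fx=26,fy=26,interpolation=cv2.INTER_NEAREST))
E
```

```text
7.3333 [0.49695053 0.11470099 0.0740918 ] [1.88164176 2.75317411 5.34030362]
side red [(array([0.6017, 0.1524]), np.int32(16), array([236.1, 310.3]))]
side blue [(array([0.5727, 0.0978]), np.int32(20), array([257.8, 294.6]))]
top red []
top blue [(array([0.5704, 0.0992]), np.int32(13), array([271.2, 212.5]))]
tip [(array([238. , 311.2]), 0.94)] [array([0.5955, 0.1581, 0.066 ])]
```

View pics/zm3s.png

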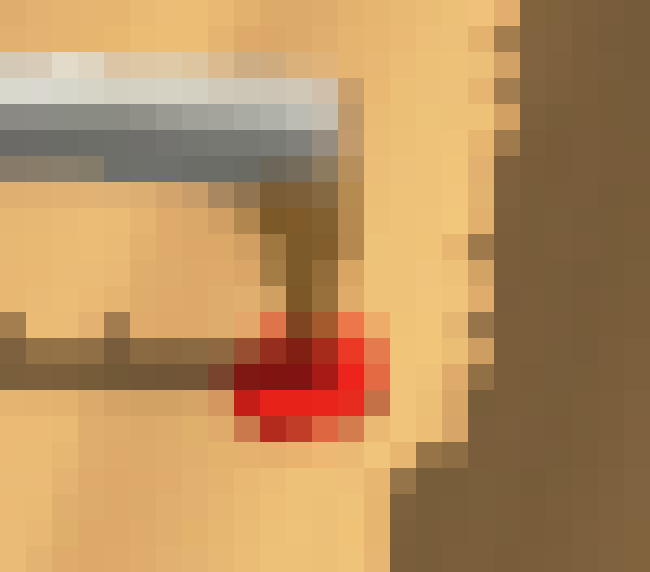

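drive_tool(
  motion=[
    [[0.09,0.05,0],[0,0,0],0],
    [[0.18,0.1,0],[0,0,0],0],
    [[0.27,0.15,0],[0,0,0],0],
    [[0.36,0.2,0],[0,0,0],0.0],
    [[0.45,0.245,0],[0,0,0],0.0],
  ],
)

```text
time_s: 7.95
tcp_pos: [0.5261, 0.1685, 0.0741]
tcp_rot: [0.707, 0.707, -0.0, 0.0]
force: [-2.5, -4.4, 10.9]
grip_width: 0.022
```

drive_tool(
  motion=[
    [[0,0,0],[0,0,0],0],
    [[0,0,0],[0,0,0],0],
    [[0,0,0],[0,0,0],0],
    [[0,0,0],[0,0,0],0.0],
    [[0,0,0],[0,0,0],0.0],
  ],
)

```text
time_s: 8.37
tcp_pos: [0.5264, 0.1687, 0.0741]
tcp_rot: [0.707, 0.707, 0.001, 0.0]
force: [3.2, 2.3, 6.2]
grip_width: 0.0219
```

```bash
python3 meas.py m4;python3 - <<'E'
from h import *
a=cv2.imread(f'pics/m4s.png')[296:318,225:250];cv2.imwrite(f'pics/zm4s.png',cv2.resize(a,None,fx=26,fy=26,interpolation=cv2.INTER_NEAREST))
E
```

```text
8.3667 [0.52639405 0.16874833 0.07414576] [3.19184764 2.29185589 6.21684325]
side red [(array([0.6314, 0.2061]), np.int32(24), array([212.5, 326.8]))]
side blue [(array([0.6017, 0.1529]), np.int32(24), array([236. , 310.5]))]
top red []
top blue [(array([0.5975, 0.1525]), np.int32(11), array([249.5, 201.1]))]
tip [(array([237.5, 309.8]), 0.96)] [array([0.5977, 0.1545, 0.066 ])]
```

View pics/zm4s.png

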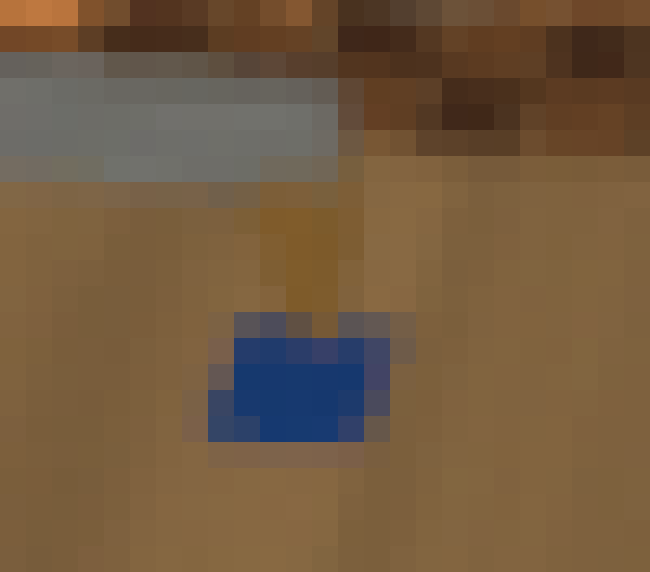

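drive_tool(
  motion=[
    [[-0.005,-0.003,-0.003],[0,0,0],0],
    [[-0.01,-0.006,-0.003],[0,0,0],0],
    [[-0.01,-0.006,-0.003],[0,0,0],0],
    [[-0.01,-0.006,-0.003],[0,0,0],0.0],
    [[-0.01,-0.006,-0.003],[0,0,0],0.0],
  ],
)

```text
time_s: 8.98
tcp_pos: [0.5252, 0.1672, 0.0741]
tcp_rot: [0.707, 0.707, 0.0, 0.0]
force: [1.7, 2.0, 6.7]
grip_width: 0.0222
```

drive_tool(
  motion=[
    [[0,0,0],[0,0,0],0],
    [[0,0,0],[0,0,0],0],
    [[0,0,0],[0,0,0],0.5],
    [[0,0,0],[0,0,0],0.6],
    [[0,0,0],[0,0,0],0.6],
  ],
)

```text
time_s: 9.4
tcp_pos: [0.5246, 0.167, 0.0735]
tcp_rot: [0.707, 0.707, -0.0, -0.0]
force: [-0.2, 0.2, 0.2]
grip_width: 0.0514
```

drive_tool(
  motion=[
    [[0,0,0],[0,0,0],0.6],
    [[0,0,0],[0,0,0],0.6],
    [[0,0,0],[0,0,0],0.6],
    [[0,0,0],[0,0,0],0.6],
    [[0,0,0],[0,0,0],0.6],
  ],
)

```text
time_s: 9.82
tcp_pos: [0.525, 0.1672, 0.0738]
tcp_rot: [0.707, 0.707, -0.0, -0.0]
force: [-0.2, -0.2, -0.4]
grip_width: 0.0512
```

```bash
python3 meas.py m5;python3 - <<'E'
from h import *
a=cv2.imread(f'pics/m5s.png')[296:318,225:250];cv2.imwrite(f'pics/zm5s.png',cv2.resize(a,None,fx=26,fy=26,interpolation=cv2.INTER_NEAREST))
E
```

```text
9.8167 [0.52496618 0.16722498 0.07379373] [-0.22162445 -0.23403991 -0.38942122]
side red [(array([0.6297, 0.2046]), np.int32(21), array([213.6, 326.4]))]
side blue [(array([0.6001, 0.1513]), np.int32(25), array([237. , 310.1]))]
top red []
top blue [(array([0.5975, 0.1519]), np.int32(10), array([249.8, 201.1]))]
tip [(array([238.9, 309.6]), 0.78), (array([242. , 466.2]), 0.69)] [array([0.5952, 0.1533, 0.066 ]), array([0.4896, 0.4728, 0.066 ])]
```

View pics/zm5s.png

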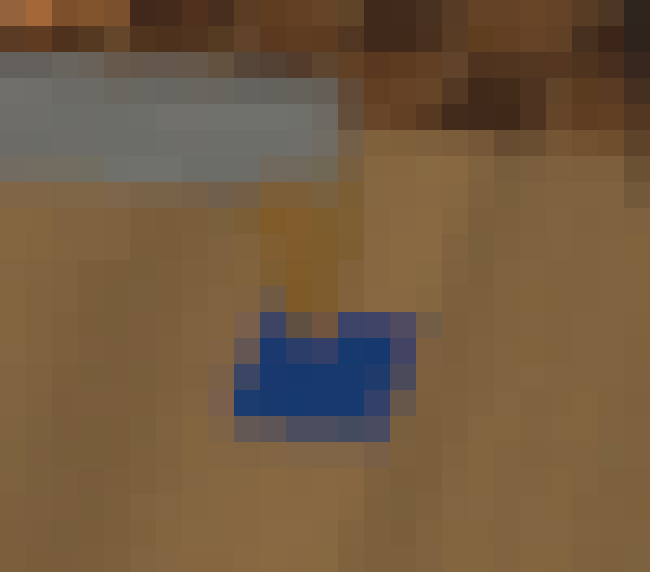

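View pics/m5sc.png

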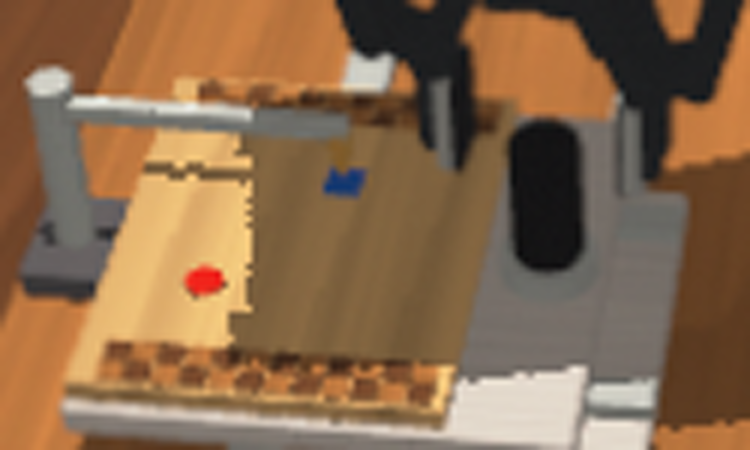

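drive_tool(
  motion=[
    [[0,0,-0.1],[0,0,0],0.6],
    [[0,0,-0.3],[0,0,0],0.6],
    [[0,0,-0.55],[0,0,0],0.6],
    [[0,0,-0.8],[0,0,0],0.6],
    [[0,0,-1],[0,0,0],0.6],
  ],
)

```text
time_s: 10.43
tcp_pos: [0.5251, 0.1673, 0.1961]
tcp_rot: [0.707, 0.707, 0.001, 0.0]
force: [0.4, 0.8, -0.5]
grip_width: 0.0511
```

drive_tool(
  motion=[
    [[-0.2,0.03,-0.06],[0,0,0],0.6],
    [[-0.4,0.06,-0.12],[0,0,0],0.6],
    [[-0.6,0.1,-0.18],[0,0,0],0.6],
    [[-0.8,0.13,-0.18],[0,0,0],0.6],
    [[-1,0.17,-0.18],[0,0,0],0.6],
  ],
)

```text
time_s: 10.85
tcp_pos: [0.5456, 0.0462, 0.216]
tcp_rot: [0.707, 0.707, 0.0, 0.0]
force: [-0.2, 0.8, -1.2]
grip_width: 0.0513
```

drive_tool(
  motion=[
    [[-0.2,0.03,0],[0,0,0],0.6],
    [[-0.4,0.06,0],[0,0,0],0.6],
    [[-0.6,0.1,0],[0,0,0],0.6],
    [[-0.8,0.13,0],[0,0,0],0.6],
    [[-1,0.17,0],[0,0,0],0.6],
  ],
)

```text
time_s: 11.27
tcp_pos: [0.5656, -0.074, 0.2155]
tcp_rot: [0.707, 0.707, 0.0, 0.0]
force: [1.2, 0.2, 0.0]
grip_width: 0.0512
```

drive_tool(
  motion=[
    [[-0.2,0.03,0],[0,0,0],0.6],
    [[-0.4,0.06,0],[0,0,0],0.6],
    [[-0.55,0.1,0],[0,0,0],0.6],
    [[-0.7,0.13,0],[0,0,0],0.6],
    [[-0.77,0.17,0],[0,0,0],0.6],
  ],
)

```text
time_s: 11.68
tcp_pos: [0.5859, -0.1672, 0.2153]
tcp_rot: [0.708, 0.706, -0.0, 0.0]
force: [0.3, -0.5, 0.2]
grip_width: 0.0512
```

```bash
python3 - <<'E'
from h import *
s=ctrl.sense();print(s['time_s'],s['tcp_pos'])
c=ctrl.read_camera('side');save(c,'k1')
a=c['frame'][140:290,200:380][:,:,::-1];cv2.imwrite('pics/k1c.png',cv2.resize(a,None,fx=4,fy=4))
t=ctrl.read_camera('top');save(t,'k1t')
E
```

```text
11.6833 [ 0.58591397 -0.16720802  0.21529882]
```

View pics/k1c.png

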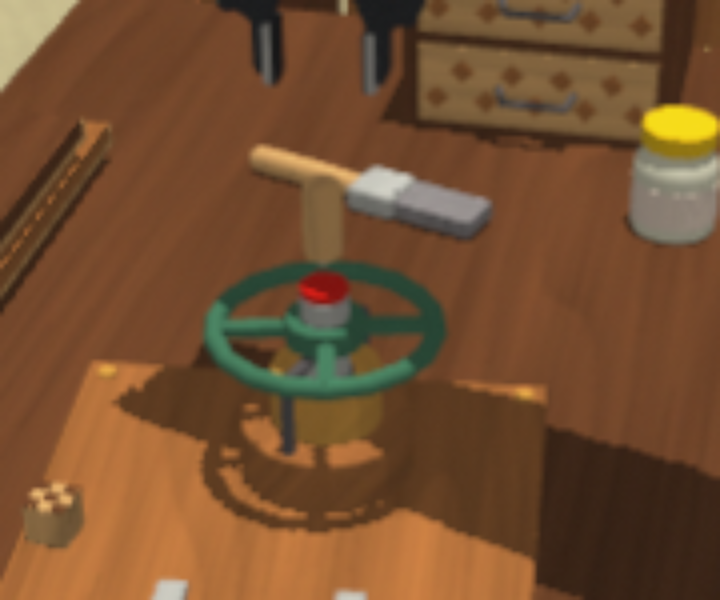

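View pics/k1t.png

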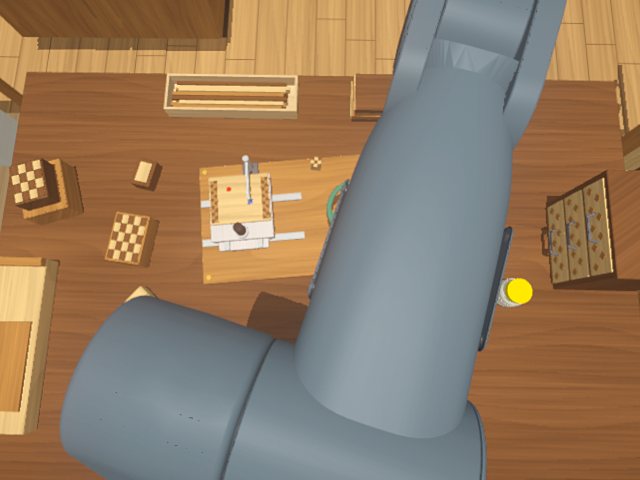

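drive_tool(
  motion=[
    [[0.015,0.01,0.15],[0,0,0],0.6],
    [[0.015,0.01,0.3],[0,0,0],0.6],
    [[0.015,0.01,0.45],[0,0,0],0.6],
    [[0.015,0.01,0.58],[0,0,0],0.6],
    [[0.015,0.01,0.64],[0,0,0],0.6],
  ],
)

```text
time_s: 12.2
tcp_pos: [0.5863, -0.162, 0.1367]
tcp_rot: [0.707, 0.707, -0.0, -0.001]
force: [0.1, 0.1, 0.7]
grip_width: 0.0514
```

drive_tool(
  motion=[
    [[0,0,0],[0,0,0],0.45],
    [[0,0,0],[0,0,0],0.35],
    [[0,0,0],[0,0,0],0.2],
    [[0,0,0],[0,0,0],0],
    [[0,0,0],[0,0,0],0],
  ],
  squeeze=30,
)

```text
time_s: 12.62
tcp_pos: [0.5877, -0.1632, 0.1397]
tcp_rot: [0.707, 0.707, 0.001, 0.001]
force: [-1.4, 2.8, 7.4]
grip_width: 0.0225
```

drive_tool(
  motion=[
    [[0,0,0],[0,0,0],0],
    [[0,0,0],[0,0,0],0],
    [[0,0,0],[0,0,0],0],
    [[0,0,0],[0,0,0],0.0],
    [[0,0,0],[0,0,0],0.0],
  ],
)

```text
time_s: 13.03
tcp_pos: [0.5877, -0.1632, 0.1397]
tcp_rot: [0.707, 0.707, 0.001, 0.001]
force: [-1.4, 3.7, 7.7]
grip_width: 0.023
```

```bash
cat > kn.py <<'E'
from h import *
import sys
n=sys.argv[1]
s=ctrl.sense();p=s['tcp_pos'];print(s['time_s'],p.round(4) if hasattr(p,'round') else p,np.round(s['force'],1),s['grip_width'])
W=np.array([.570,-.102]);d=np.array(p[:2])-W
print('ang',np.degrees(np.arctan2(d[1],d[0])).round(1),'r',np.linalg.norm(d).round(4))
c=ctrl.read_camera('side');save(c,n)
a=c['frame'][175:250,230:330];f=a.astype(int)
m=((f[...,0]>90)&(f[...,1]<f[...,0]*.4)&(f[...,2]<f[...,0]*.4)).astype(np.uint8)
k,l,st,ce=cv2.connectedComponentsWithStats(m)
for i in range(1,k):
    if st[i,4]>8:
        px=ce[i]+[230,175]
        # height of cap on the axis, by row
        zs=np.linspace(.11,.16,501);r=[proj(c,np.array([.5713,-.1008,z]))[1] for z in zs]
        print('cap',px.round(1),st[i,4],'z',zs[np.argmin(abs(np.array(r)-px[1]))].round(4))
cv2.imwrite('pics/'+n+'c.png',cv2.resize(a[:,:,::-1],None,fx=6,fy=6))
E
python3 kn.py n1
```

```text
13.0333 [ 0.5877 -0.1632  0.1397] [-1.4  3.7  7.7] 0.023002643743245593
ang -73.9 r 0.0637
cap [280.6 211.6] 77 z 0.1438
```

View pics/n1c.png

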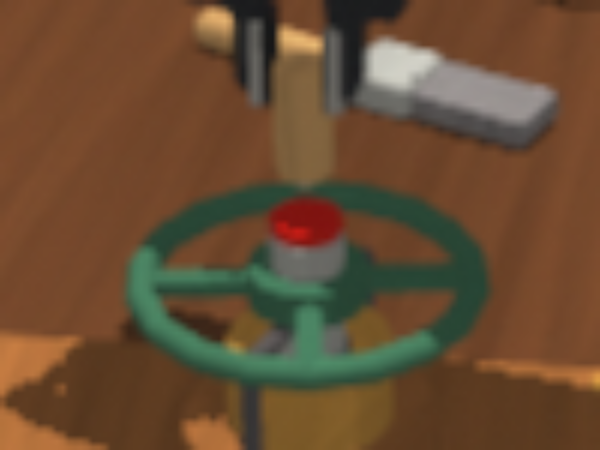

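```bash
cat > rows.py <<'E'
import numpy as np,sys
a0,step,n=map(float,sys.argv[1:4])
for c in range(int(n)):
    A=np.radians(a0+step*5*c+step*np.arange(6));P=.065*np.c_[np.cos(A),np.sin(A)]
    d=(P[1:]-P[0])/.12
    print('%.0f->%.0f'%(np.degrees(A[0]),np.degrees(A[-1])),[[round(y,3),round(x,3)] for x,y in d])
E
python3 rows.py -74.5 6 4
```

```text
-74->-44 [[np.float64(0.018), np.float64(0.054)], [np.float64(0.042), np.float64(0.105)], [np.float64(0.07), np.float64(0.154)], [np.float64(0.104), np.float64(0.2)], [np.float64(0.142), np.float64(0.242)]]
-44->-15 [[np.float64(0.042), np.float64(0.038)], [np.float64(0.089), np.float64(0.07)], [np.float64(0.138), np.float64(0.098)], [np.float64(0.19), np.float64(0.121)], [np.float64(0.244), np.float64(0.138)]]
-15->16 [[np.float64(0.056), np.float64(0.011)], [np.float64(0.112), np.float64(0.017)], [np.float64(0.169), np.float64(0.016)], [np.float64(0.225), np.float64(0.01)], [np.float64(0.28), np.float64(-0.002)]]
16->46 [[np.float64(0.054), np.float64(-0.018)], [np.float64(0.105), np.float64(-0.042)], [np.float64(0.154), np.float64(-0.07)], [np.float64(0.2), np.float64(-0.104)], [np.float64(0.242), np.float64(-0.142)]]
```

drive_tool(
  motion=[
    [[0.018,0.054,-0.004],[0,0,0],0],
    [[0.042,0.105,-0.004],[0,0,0],0],
    [[0.07,0.154,-0.004],[0,0,0],0],
    [[0.104,0.2,-0.004],[0,0,0],0],
    [[0.142,0.242,-0.004],[0,0,0],0],
  ],
)

```text
time_s: 13.5
tcp_pos: [0.617, -0.1464, 0.1397]
tcp_rot: [0.707, 0.707, 0.0, 0.001]
force: [-5.0, -0.3, 7.0]
grip_width: 0.0225
```

```bash
python3 kn.py n2
```

```text
13.5 [ 0.617  -0.1464  0.1397] [-5.  -0.3  7. ] 0.022465450681410527
ang -43.3 r 0.0647
cap [280.6 211.4] 77 z 0.1445
```

View pics/n2c.png

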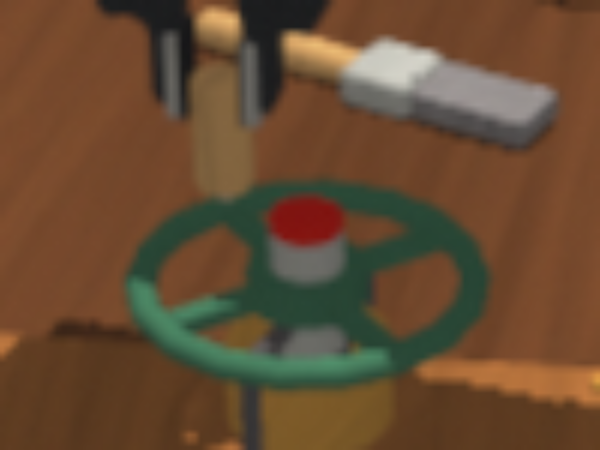

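drive_tool(
  motion=[
    [[0.042,0.038,0],[0,0,0],0],
    [[0.089,0.07,0],[0,0,0],0],
    [[0.138,0.098,0],[0,0,0],0],
    [[0.19,0.121,0],[0,0,0],0],
    [[0.244,0.138,0],[0,0,0],0],
  ],
)

```text
time_s: 13.97
tcp_pos: [0.634, -0.117, 0.1398]
tcp_rot: [0.707, 0.707, 0.0, 0.001]
force: [-0.6, -1.5, 5.7]
grip_width: 0.0226
```

```bash
python3 kn.py n3
```

```text
13.9667 [ 0.634  -0.117   0.1398] [-0.6 -1.5  5.7] 0.022649986099321267
ang -13.2 r 0.0657
cap [280.6 213.3] 78 z 0.1394
```

View pics/n3c.png

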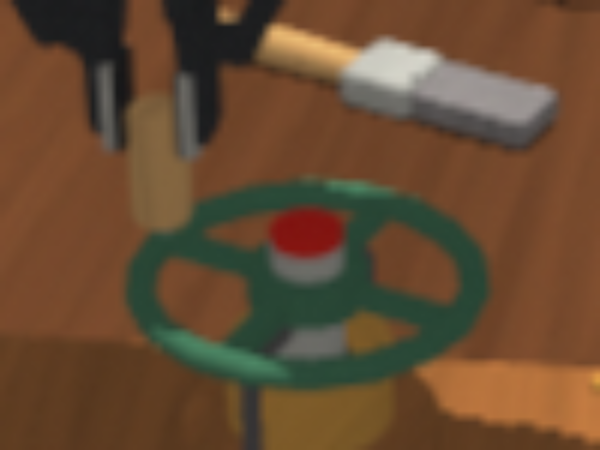

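```bash
python3 kn.py n4
```

```text
14.0167 [ 0.6343 -0.1158  0.1398] [-0.2  1.5  5.9] 0.02275521089682225
ang -12.1 r 0.0657
cap [280.6 214.5] 80 z 0.1362
```

View pics/n4c.png

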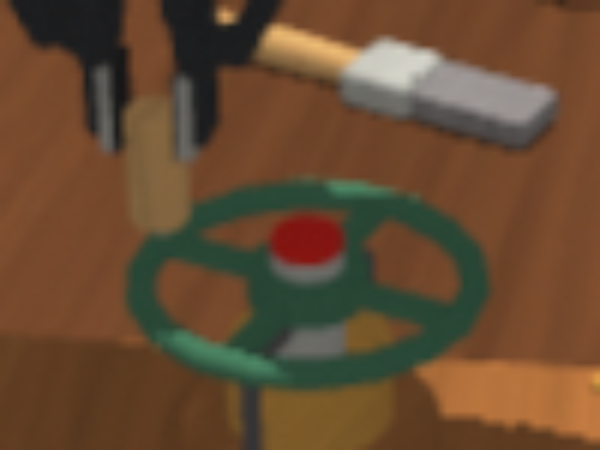

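Dropping is in progress; I hold still and look again.

drive_tool(
  motion=[
    [[0,0,0],[0,0,0],0],
    [[0,0,0],[0,0,0],0],
    [[0,0,0],[0,0,0],0],
    [[0,0,0],[0,0,0],0.0],
    [[0,0,0],[0,0,0],0.0],
  ],
)

```text
time_s: 14.48
tcp_pos: [0.634, -0.1169, 0.1398]
tcp_rot: [0.707, 0.707, 0.001, 0.001]
force: [1.8, 1.4, 4.9]
grip_width: 0.0228
```

```bash
python3 kn.py n5; python3 rows.py -12 -6 12 | sed 's/np.float64//g'
```

```text
14.4833 [ 0.634  -0.1169  0.1398] [1.8 1.4 4.9] 0.022764071319988487
ang -13.1 r 0.0657
cap [280.6 214.5] 80 z 0.1362
-12->-42 [[(-0.055), (-0.015)], [(-0.108), (-0.035)], [(-0.158), (-0.061)], [(-0.206), (-0.092)], [(-0.25), (-0.127)]]
-42->-72 [[(-0.04), (-0.04)], [(-0.076), (-0.084)], [(-0.107), (-0.132)], [(-0.132), (-0.182)], [(-0.153), (-0.235)]]
-72->-102 [[(-0.015), (-0.055)], [(-0.024), (-0.111)], [(-0.027), (-0.167)], [(-0.024), (-0.224)], [(-0.015), (-0.28)]]
-102->-132 [[(0.015), (-0.055)], [(0.035), (-0.108)], [(0.061), (-0.158)], [(0.092), (-0.206)], [(0.127), (-0.25)]]
-132->-162 [[(0.04), (-0.04)], [(0.084), (-0.076)], [(0.132), (-0.107)], [(0.182), (-0.132)], [(0.235), (-0.153)]]
-162->-192 [[(0.055), (-0.015)], [(0.111), (-0.024)], [(0.167), (-0.027)], [(0.224), (-0.024)], [(0.28), (-0.015)]]
-192->-222 [[(0.055), (0.015)], [(0.108), (0.035)], [(0.158), (0.061)], [(0.206), (0.092)], [(0.25), (0.127)]]
-222->-252 [[(0.04), (0.04)], [(0.076), (0.084)], [(0.107), (0.132)], [(0.132), (0.182)], [(0.153), (0.235)]]
-252->-282 [[(0.015), (0.055)], [(0.024), (0.111)], [(0.027), (0.167)], [(0.024), (0.224)], [(0.015), (0.28)]]
-282->-312 [[(-0.015), (0.055)], [(-0.035), (0.108)], [(-0.061), (0.158)], [(-0.092), (0.206)], [(-0.127), (0.25)]]
-312->-342 [[(-0.04), (0.04)], [(-0.084), (0.076)], [(-0.132), (0.107)], [(-0.182), (0.132)], [(-0.235), (0.153)]]
-342->-372 [[(-0.055), (0.015)], [(-0.111), (0.024)], [(-0.167), (0.027)], [(-0.224), (0.024)], [(-0.28), (0.015)]]
```

View pics/n5c.png

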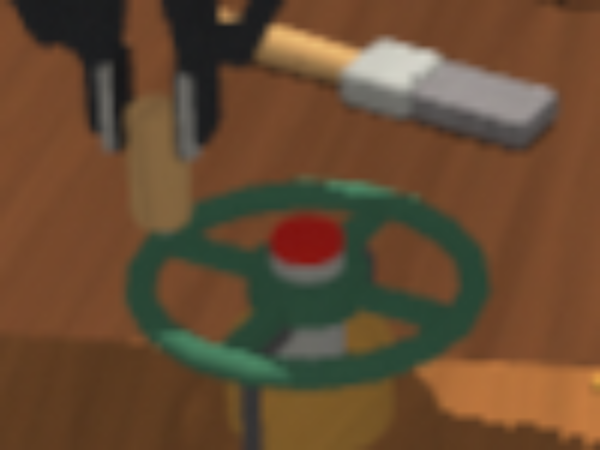

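drive_tool(
  motion=[
    [[-0.055,-0.015,0],[0,0,0],0],
    [[-0.108,-0.035,0],[0,0,0],0],
    [[-0.158,-0.061,0],[0,0,0],0],
    [[-0.206,-0.092,0],[0,0,0],0],
    [[-0.25,-0.127,0],[0,0,0],0],
  ],
)

```text
time_s: 14.95
tcp_pos: [0.6177, -0.1463, 0.1397]
tcp_rot: [0.707, 0.707, 0.001, -0.0]
force: [-7.2, 11.0, 10.2]
grip_width: 0.0227
```

drive_tool(
  motion=[
    [[-0.04,-0.04,0],[0,0,0],0],
    [[-0.076,-0.084,0],[0,0,0],0],
    [[-0.107,-0.132,0],[0,0,0],0],
    [[-0.132,-0.182,0],[0,0,0],0],
    [[-0.153,-0.235,0],[0,0,0],0],
  ],
)

```text
time_s: 15.37
tcp_pos: [0.5896, -0.1634, 0.1397]
tcp_rot: [0.707, 0.707, 0.002, -0.001]
force: [-2.6, 18.5, 9.0]
grip_width: 0.0227
```

```bash
python3 kn.py n6
```

```text
15.3667 [ 0.5896 -0.1634  0.1397] [-2.6 18.5  9. ] 0.022651475362800013
ang -72.3 r 0.0645
cap [280.7 215.2] 79 z 0.1343
```

View pics/n6c.png

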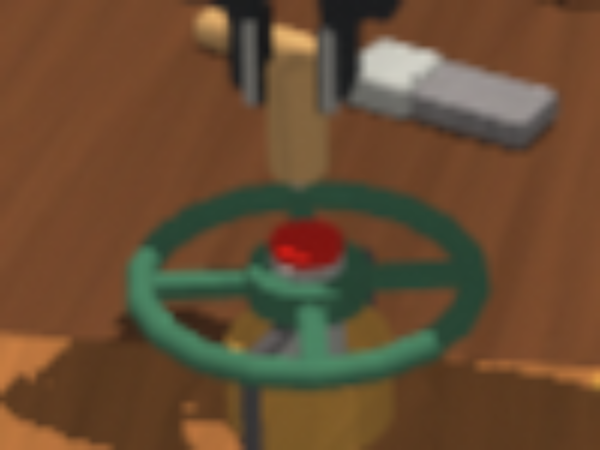

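drive_tool(
  motion=[
    [[-0.005,-0.055,0],[0,0,0],0],
    [[-0.014,-0.111,0],[0,0,0],0],
    [[-0.017,-0.167,0],[0,0,0],0],
    [[-0.014,-0.224,0],[0,0,0],0],
    [[-0.005,-0.28,0],[0,0,0],0],
  ],
)

```text
time_s: 15.83
tcp_pos: [0.557, -0.1643, 0.1398]
tcp_rot: [0.707, 0.707, 0.002, -0.0]
force: [4.6, 15.2, 5.3]
grip_width: 0.0225
```

drive_tool(
  motion=[
    [[0.015,-0.055,0],[0,0,0],0],
    [[0.035,-0.108,0],[0,0,0],0],
    [[0.061,-0.158,0],[0,0,0],0],
    [[0.092,-0.206,0],[0,0,0],0],
    [[0.127,-0.25,0],[0,0,0],0],
  ],
)

```text
time_s: 16.25
tcp_pos: [0.5278, -0.1495, 0.1398]
tcp_rot: [0.707, 0.707, 0.002, 0.001]
force: [12.0, 11.3, -1.3]
grip_width: 0.0229
```

```bash
python3 kn.py n7
```

```text
16.25 [ 0.5278 -0.1495  0.1398] [12.  11.3 -1.3] 0.022906248843338917
ang -131.6 r 0.0635
cap [280.6 215.6] 80 z 0.133
```

View pics/n7c.png

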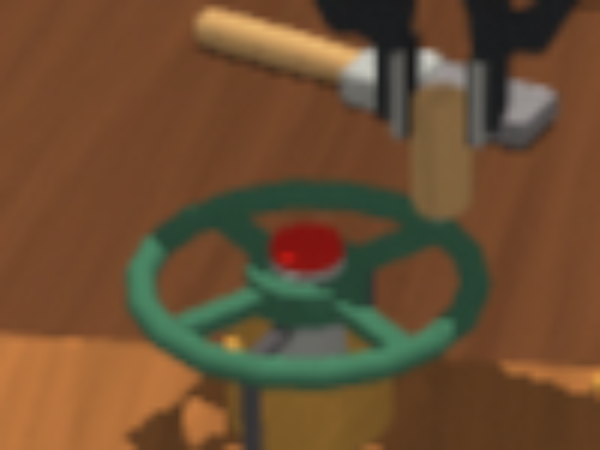

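drive_tool(
  motion=[
    [[0.046,-0.034,0],[0,0,0],0],
    [[0.09,-0.07,0],[0,0,0],0],
    [[0.138,-0.1,0],[0,0,0],0],
    [[0.188,-0.125,0],[0,0,0],0],
    [[0.24,-0.145,0],[0,0,0],0],
  ],
)

```text
time_s: 16.72
tcp_pos: [0.5097, -0.1219, 0.1398]
tcp_rot: [0.707, 0.707, 0.001, 0.001]
force: [6.3, -2.0, 2.5]
grip_width: 0.0227
```

drive_tool(
  motion=[
    [[0.055,-0.012,0],[0,0,0],0],
    [[0.111,-0.02,0],[0,0,0],0],
    [[0.167,-0.023,0],[0,0,0],0],
    [[0.224,-0.02,0],[0,0,0],0],
    [[0.28,-0.011,0],[0,0,0],0],
  ],
)

```text
time_s: 17.13
tcp_pos: [0.5073, -0.0882, 0.1397]
tcp_rot: [0.707, 0.707, -0.0, 0.001]
force: [-1.8, -2.2, 9.6]
grip_width: 0.0225
```

```bash
python3 kn.py n8
```

```text
17.1333 [ 0.5073 -0.0882  0.1397] [-1.8 -2.2  9.6] 0.02252997689251845
ang 167.6 r 0.0642
cap [280.6 216.4] 78 z 0.131
```

View pics/n8c.png

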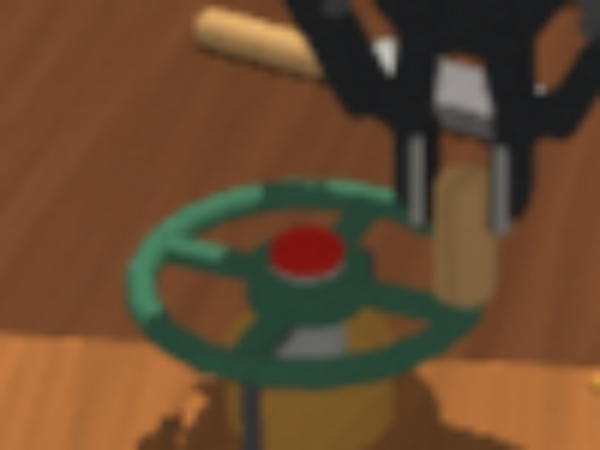

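Halfway round, still gripped; the spindle has sunk by about 5 mm more.

drive_tool(
  motion=[
    [[0.055,0.015,0],[0,0,0],0],
    [[0.108,0.035,0],[0,0,0],0],
    [[0.158,0.061,0],[0,0,0],0],
    [[0.206,0.092,0],[0,0,0],0],
    [[0.25,0.127,0],[0,0,0],0],
  ],
)

```text
time_s: 17.6
tcp_pos: [0.5221, -0.0577, 0.1396]
tcp_rot: [0.707, 0.707, -0.0, -0.0]
force: [-5.6, 1.8, 12.9]
grip_width: 0.0226
```

drive_tool(
  motion=[
    [[0.04,0.04,0],[0,0,0],0],
    [[0.076,0.084,0],[0,0,0],0],
    [[0.107,0.132,0],[0,0,0],0],
    [[0.132,0.182,0],[0,0,0],0],
    [[0.153,0.235,0],[0,0,0],0],
  ],
)

```text
time_s: 18.02
tcp_pos: [0.5505, -0.0388, 0.1396]
tcp_rot: [0.707, 0.707, 0.0, -0.001]
force: [-5.7, 6.4, 12.9]
grip_width: 0.0226
```

```bash
python3 kn.py n9
```

```text
18.0167 [ 0.5505 -0.0388  0.1396] [-5.7  6.4 12.9] 0.022554672778341178
ang 107.1 r 0.0661
```

View pics/n9c.png

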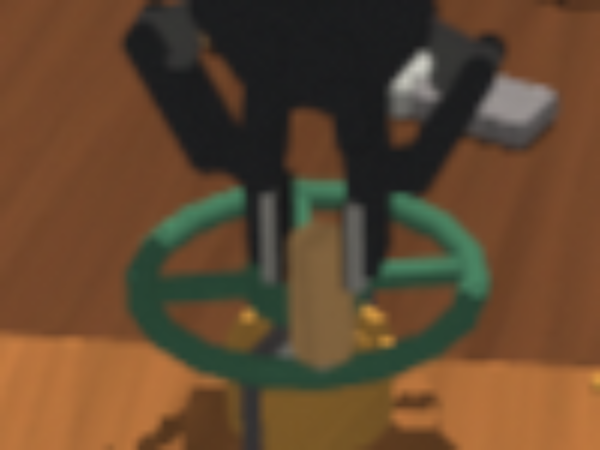

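drive_tool(
  motion=[
    [[0.015,0.055,-0.004],[0,0,0],0],
    [[0.024,0.111,-0.004],[0,0,0],0],
    [[0.027,0.167,-0.004],[0,0,0],0],
    [[0.024,0.224,-0.004],[0,0,0],0],
    [[0.015,0.28,-0.004],[0,0,0],0],
  ],
)

```text
time_s: 18.48
tcp_pos: [0.5844, -0.0368, 0.1398]
tcp_rot: [0.707, 0.707, 0.001, -0.001]
force: [-0.1, 7.2, 5.6]
grip_width: 0.0226
```

drive_tool(
  motion=[
    [[-0.015,0.055,0],[0,0,0],0],
    [[-0.035,0.108,0],[0,0,0],0],
    [[-0.061,0.158,0],[0,0,0],0],
    [[-0.092,0.206,0],[0,0,0],0],
    [[-0.127,0.25,0],[0,0,0],0],
  ],
)

```text
time_s: 18.9
tcp_pos: [0.6148, -0.0523, 0.1398]
tcp_rot: [0.707, 0.707, 0.001, -0.0]
force: [2.0, 5.8, 4.2]
grip_width: 0.0224
```

```bash
python3 kn.py n10
```

```text
18.9 [ 0.6148 -0.0523  0.1398] [2.  5.8 4.2] 0.02236156728346933
ang 47.9 r 0.0669
cap [280.8 217.6] 74 z 0.1278
```

View pics/n10c.png

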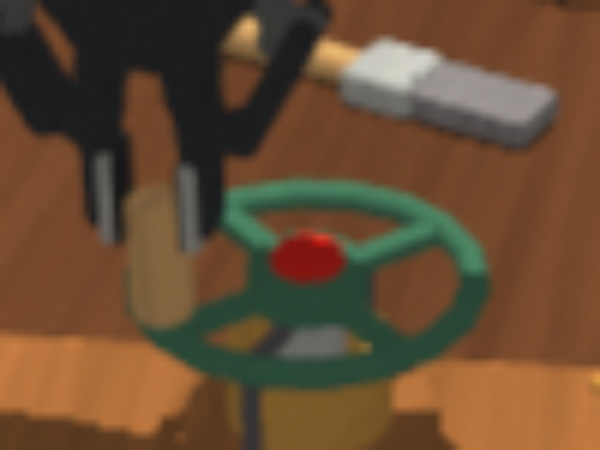

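drive_tool(
  motion=[
    [[-0.04,0.04,0],[0,0,0],0],
    [[-0.084,0.076,0],[0,0,0],0],
    [[-0.132,0.107,0],[0,0,0],0],
    [[-0.182,0.132,0],[0,0,0],0],
    [[-0.235,0.153,0],[0,0,0],0],
  ],
)

```text
time_s: 19.37
tcp_pos: [0.6332, -0.0812, 0.1398]
tcp_rot: [0.707, 0.707, 0.001, -0.0]
force: [1.9, 4.1, 4.8]
grip_width: 0.0222
```

drive_tool(
  motion=[
    [[-0.055,0.015,0],[0,0,0],0],
    [[-0.111,0.024,0],[0,0,0],0],
    [[-0.167,0.025,0],[0,0,0],0],
    [[-0.22,0.022,0],[0,0,0],0],
    [[-0.26,0.015,0],[0,0,0],0],
  ],
)

```text
time_s: 19.78
tcp_pos: [0.6346, -0.1138, 0.1398]
tcp_rot: [0.707, 0.707, 0.0, 0.0]
force: [5.2, 1.0, 3.6]
grip_width: 0.0227
```

drive_tool(
  motion=[
    [[0,0,0],[0,0,0],0],
    [[0,0,0],[0,0,0],0],
    [[0,0,0],[0,0,0],0],
    [[0,0,0],[0,0,0],0.0],
    [[0,0,0],[0,0,0],0.0],
  ],
)

```text
time_s: 20.2
tcp_pos: [0.6345, -0.1136, 0.1398]
tcp_rot: [0.708, 0.707, -0.0, 0.001]
force: [4.3, -4.3, 4.5]
grip_width: 0.0219
```

```bash
python3 kn.py n11; python3 meas.py m6; python3 - <<'E'
from h import *
a=cv2.imread('pics/m6s.png')[296:318,225:250];cv2.imwrite('pics/zm6s.png',cv2.resize(a,None,fx=26,fy=26,interpolation=cv2.INTER_NEAREST))
E
```

```text
20.2 [ 0.6345 -0.1136  0.1398] [ 4.3 -4.3  4.5] 0.02194336902030819
ang -10.2 r 0.0656
cap [280.8 217.9] 66 z 0.1269
20.25 [ 0.63453532 -0.11362272  0.13979077] [ 5.56045657 -3.12372323  4.41418431]
side red [(array([0.6297, 0.2046]), np.int32(21), array([213.6, 326.4]))]
side blue [(array([0.6004, 0.1506]), np.int32(22), array([237. , 309.8]))]
top red [(array([0.6277, 0.2056]), np.int32(13), array([228.4, 188.6]))]
top blue [(array([0.5967, 0.1524]), np.int32(12), array([249.6, 201.4]))]
tip [(array([239.6, 307. ]), 0.78)] [array([0.5962, 0.1458, 0.066 ])]
```

View pics/m6s.png

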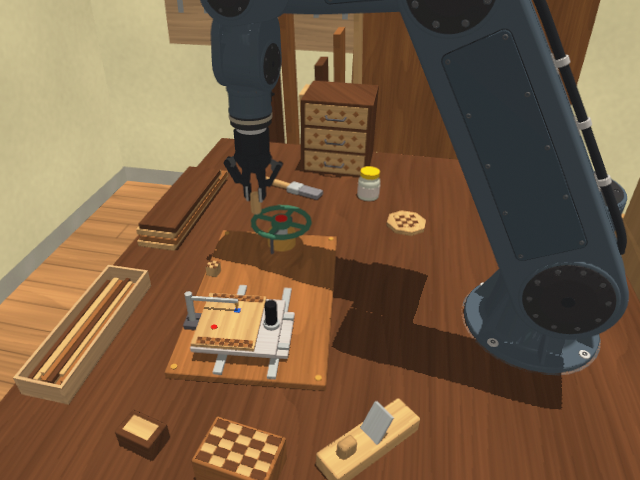

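View pics/zm6s.png

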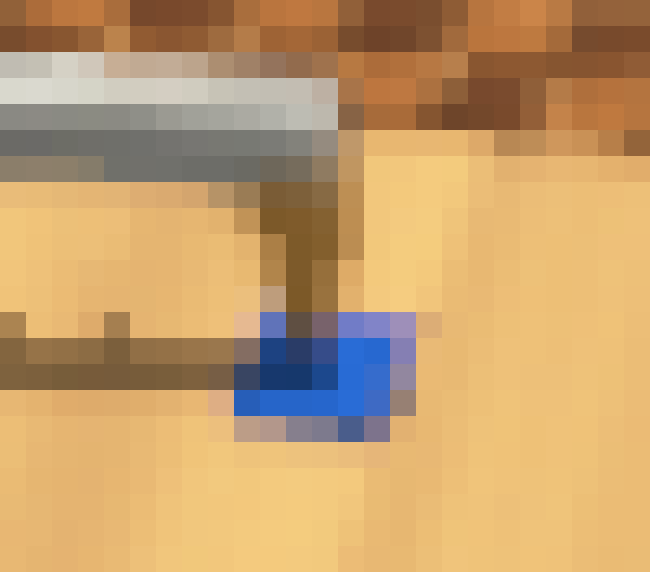

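View pics/n11c.png

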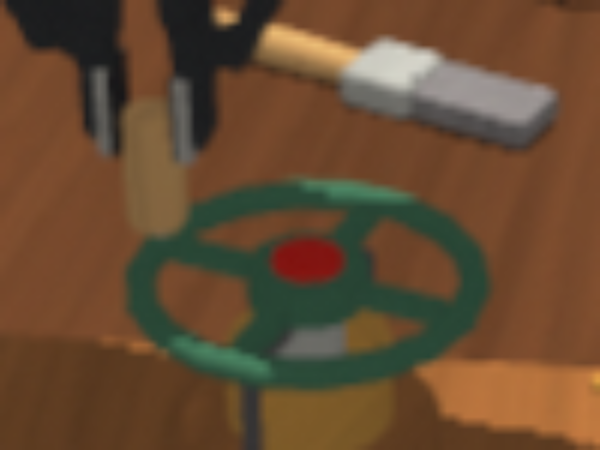

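```bash
python3 -c "
from h import *
print(ctrl.finish_job()); s=ctrl.sense(); print(s['time_s'],s['tcp_pos'],s['force'],s['grip_width'])"
```

```text
the job is handed in; nothing more can be done
None
the job is handed in; nothing more can be done
```

I did all the steps in order and handed the job in at about 20.3 s. The hand-in reports no verdict, so what follows is from my own measurements.

- **Red dot:** I slid the carrier by its post until the dot was under the needle, about 1 mm off, and held it there for about 1 s.
- **Blue square:** I moved on and set it under the needle, then let go of the post. The last picture shows it still there, about 1–2 mm off.
- **Lock screw:** I turned the crank knob backward about 60° and the spindle dropped roughly 8–9 mm as measured. I held there for about half a second, then turned it forward about 357°. The spindle sank about 9.3 mm more, so the wheel should be near 6.2 rad and the spindle near 0.0195 m.
- **End state:** The fingers are still on the knob at the 30 N grip I set, with an opening of 22 mm, and the wheel is at rest.
- **Loose things:** None looked moved in the last side picture, but I checked this only by eye.

**Checks that disagreed:**
- The two cameras differ by 2–4 mm, mostly in x. I averaged them for the coarse moves and used the close-up side view for the final alignment.
- The network's reading of the pointer tip wandered by several mm, so I read the tip from the pixels instead.
- The wheel angle and spindle depth are inferred from the knob position and the height of the spindle's cap in the pictures, not read directly.

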